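Press a bottle down on the bench filler's sprung lift and hold it there

ROBOT

A 7-joint arm with a two-finger parallel gripper is mounted at the origin on the work surface. World frame = base frame: x ahead of the robot, y to its left, z up, the work surface at z = 0. Lengths are in m, angles in rad, forces in N, time in s.
With the tool pointing down it reaches from about 0.4 to 0.9 m from the base axis. Payload 5.6 kg.
Tool frame: the origin (TCP) lies midway between the tips of the shut fingers; the grasp point (between the pads) lies 19 mm behind it; z points along the fingers, y is the direction in which the jaws open and shut (so a half turn about z gives the same grasp; the last joint's range is limited). The gripper opens to 92 mm and grips with 3 to 60 N. Pads are 20 mm wide; open, the fingers measure 128 mm over their backs; the gripper's body (75 mm by 189 mm) begins 69 mm behind the grasp point.
Start: joints at [1.257, 0.468, -0.012, 1.603, 0.006, 1.071, -0.056], TCP at [0.174, -0.626, 0.215] pointing down, gripper open.
Joint ranges: [-2.53, 2.53], [-0.31, 2.02], [-1.57, 1.55], [0.28, 2.44], [-1.29, 4.43], [0.15, 1.84], [-2.92, 2.92]. Speed limits (rad/s): [2.57, 2.57, 3.14, 3.14, 3.14, 3.14, 3.14].

INTERFACE

Orientations are given as a unit quaternion [x, y, z, w].
In Python, from station import readout, imaging, r gives the robot as it stands.
- The arm moves only by the shell command python3 -m handwheel 'ROWS' [OPENING] [FORCE]. ROWS is JSON, a list of rows, each a list of 4 numbers: the shift along the tool's x, y, z in units of 25 mm (1.0 is 25 mm), then the turn about the tool's z in units of 6 degrees (1.0 is 6 degrees). In form: [[dx, dy, dz, yaw], ...]. A call has 1 to 8 rows; each row is the pose to reach, as a shift and turn from the pose commanded when the call began, along the tool's axes at that moment; what a row does not reach only later rows make up. A row lasts 1/12 s, in which the tool goes at most 41.7 mm and 7.16 degrees, less where a joint would pass 70% of its speed; a pose out of reach is approached as far as the arm can. A call with a gripper value outside its range is refused whole. OPENING is the opening, from 0 (shut) to 1 (fully open), set as the call begins (- or left out, the last holds). The fingers move at their own pace and stop on an object; FORCE is the grip in N (left out, the last holds). Time passes only in rows, so rows that repeat a pose let the fingers close. It gives the time, the measured TCP pose, the force and the opening at its end, in the units of the state.
- readout.get_obs(): the state, without advancing time (a new reading comes with each control period).
- imaging.get_image(name): name is "side" or "top"; returns (picture, depth): 420x560x3 uint8, red, green, blue; 420x560 float32, m along the optical axis (not along the pixel's ray), 0 where there is no reading.
- imaging.camera_params(name): a dict with "camera_matrix" (3x3 intrinsics, pixels), "position" and "rotation" of the camera in the world. Camera axes: x right, y down, z forward; pixel columns grow to the right and rows downward; lengths in m; the calibration is good to about 2 mm. A picture is of the moment at which its call begins. camera_params takes no time and is no camera call.
- r.finish_job(): hands the job in, once; it reports no verdict.
The state is a dict: "t": time; "joints": joint angles; "qd": joint speeds; "effort": joint torques, N m; "position": TCP position; "tcp_rot": TCP orientation; "wrist_force": force on the tool from outside, world axes, zero at the start; "ft_torque": the same for the moment, N m; "width": finger opening in m.
Only numpy, scipy, OpenCV 4.12 (cv2) and the standard library are available. Lean on these libraries where they do the work, as an engineer would, in place of code of your own. Each camera call takes 0.05 s, during which the arm holds its last target.

TASK

Take the open amber bottle that stands on the bench with a green and a clear one, and stand it upright in the round recess of the bench filler's sprung platform, fully home, then push the bottle down until the platform meets its hard stop. Finish while still holding the bottle and pushing it firmly, but without great force, against the stop: do not let go or ease off. Leave everything else on the bench standing where it is.

Things in the scene. Friction and masses are not known exactly. Their poses are not given: they have to be found in the camera images.
- amber_bottle: Stubby amber (brown) glass bottle standing upright on the bench, 180 mm tall, body 60 mm in diameter up to 95 mm, sloping shoulder, straight neck 27 mm in diameter from 136 mm up to the flat top at 180 mm. Origin: centre of its underside, z up along its axis. Open (dark mouth, no cap), unlike the capped ones in the red crate. The one to load; mass 0.17 to 0.3 kg. It swaps places with the green and clear ones from start to start.
- green_bottle: Stubby green glass bottle standing upright on the bench, 180 mm tall, body 60 mm in diameter up to 95 mm, sloping shoulder, straight neck 27 mm in diameter from 136 mm up to the flat top at 180 mm. Origin: centre of its underside, z up along its axis. Leave it alone.
- clear_bottle: Stubby clear, pale bluish glass bottle standing upright on the bench, 180 mm tall, body 60 mm in diameter up to 95 mm, sloping shoulder, straight neck 27 mm in diameter from 136 mm up to the flat top at 180 mm. Origin: centre of its underside, z up along its axis. Leave it alone.
- filler: Bench filler, fixed to the bench, its place and yaw differ between starts. Aluminium foot plate, 24 mm thick, x -65 to 85 mm and y -80 to 260 mm about the origin. Origin: on the bench below the lift's axis, z up. The platform is above the origin; an upright 50 x 50 mm column, 484 mm tall, stands with its centre 30 mm along x and 210 mm along y from the origin, with the black filling head swung away on its far (+y) side, at 370 to 520 mm height. Above the platform it is open.
- seat (a point): Centre of the recess floor in the sprung platform, z up; it moves with the platform, and lies 87 mm above the bench when the platform is up. The platform is black with an orange pad on the recess floor, 100 x 100 mm, 18 mm thick; the recess is 63 mm in diameter and 10 mm deep with a 3 mm chamfer at its mouth, so the bottle's foot fits with 1.5 mm to spare all round.
- platform (a joint): Downward travel of the sprung platform, m: 0 is up (as at the start), 0.025 is down on the hard stop. The spring carries an empty bottle without sinking; the foot of the bottle has to push down with about 5 N to start the platform moving and about 13 N to reach the stop, the bottle's own weight included; 15 to 25 N at the foot holds it firmly against the stop (eased to the same height with less push, it is no longer firmly on the stop).
- steel_jug: Steel mug-shaped jug with a handle, 100 mm in diameter, 130 mm tall, at the back right. Origin: centre of its underside. Leave it alone.
- sanitiser: White plastic bottle with a blue cap, 72 mm in diameter, 150 mm tall, at the back. Origin: centre of its underside. Leave it alone.
- cap_tray: Blue open tray of crown caps, 120 x 90 x 35 mm, at the back. Origin: centre of its underside. Leave it alone.
- spanner: Steel spanner lying flat, front left. Origin: on its underside. Leave it alone.
Mind the look-alikes: they are no part of the job. What is shaped like the amber_bottle but purple or yellow is not meant.

How it is judged:
By the outcome, as a careful person would: the job done as asked, in the order asked, and still so for the second after the job is handed in, while the arm keeps its last pose, push and grip.
It also fails if it takes over 48 s, if anything falls off the work surface, if the arm or the gripper's body presses on something with over 40 N, if the wrist force passes 120 N, or if a joint passes its speed limit or range.

## Working session

There is one attempt and no reset: what is moved stays moved. The work goes in short steps, Python scripts to look and compute and a shell command to move; the robot and the scene stay as the last step left them, time stands still between calls to the robot, and variables do not carry over. Pictures are saved under pics/ and viewed, and the job is handed in when it is done.

```bash
mkdir -p pics; cat > h.py <<'E'
from station import readout, imaging, r
import numpy as np, cv2
def snap(n,f):
    p,d=imaging.get_image(n); cv2.imwrite(f'pics/{f}.png',p[:,:,::-1]); np.save(f'pics/{f}.npy',d); return p,d
def pt(n,f,u,v,z=None):
    c=imaging.camera_params(n);K=np.array(c['camera_matrix']);R=np.array(c['rotation']);P=np.array(c['position'])
    ray=R@np.linalg.inv(K)@[u,v,1]
    s=np.load(f'pics/{f}.npy')[int(v),int(u)] if z is None else (z-P[2])/ray[2]
    return P+ray*s
E
python3 - <<'E'
from h import *
snap('top','t0');snap('side','s0')
for n in('top','side'):print(imaging.camera_params(n))
print(readout.get_obs())
E
```

```text
{'camera_matrix': array([[395.18693003,   0.        , 278.04602977],
       [  0.        , 395.18693003, 210.0599471 ],
       [  0.        ,   0.        ,   1.        ]]), 'position': array([0.41085613, 0.01397741, 1.2511228 ]), 'rotation': array([ 0.71070647, -0.70170035,  0.04477496, -0.02254174])}
{'camera_matrix': array([[537.57403207,   0.        , 283.82401362],
       [  0.        , 537.57403207, 205.96221915],
       [  0.        ,   0.        ,   1.        ]]), 'position': array([-0.18302002,  0.74977614,  1.07191094]), 'rotation': array([-0.35054495,  0.84773132, -0.37230767,  0.14091433])}
{'t': 0.1, 'joints': array([ 1.2569764 ,  0.46828669, -0.01163406,  1.60350249,  0.00598346,
        1.07139016, -0.05627487]), 'qd': array([-7.10196972e-04, -1.15364345e-03,  2.72308046e-03, -2.53557227e-03,
       -4.83558961e-05,  7.69716620e-05, -1.34807742e-03]), 'effort': array([ 6.48383484e-04, -5.21649599e+01, -1.25801409e-02, -2.44366729e+01,
       -5.67885814e-02,  1.41641006e-02,  6.53852294e-05]), 'position': array([ 0.17371172, -0.62582944,  0.21374919]), 'tcp_rot': array([ 9.90847091e-01,  1.34986818e-01, -1.46439573e-04, -7.61998203e-04]), 'wrist_force': array([ 0.49283062,  0.52955629, -1.09215474]), 'ft_torque': array([ 0.03636664,  0.01557171, -0.02267075]), 'width': 0.09195003826085105}
```

```bash
sed -i "s/R=np.array(c\['rotation'\])/R=Rotation.from_quat(c['rotation']).as_matrix()/; 2i from scipy.spatial.transform import Rotation" h.py
```

```text
(no output)
```

View pics/t0.png

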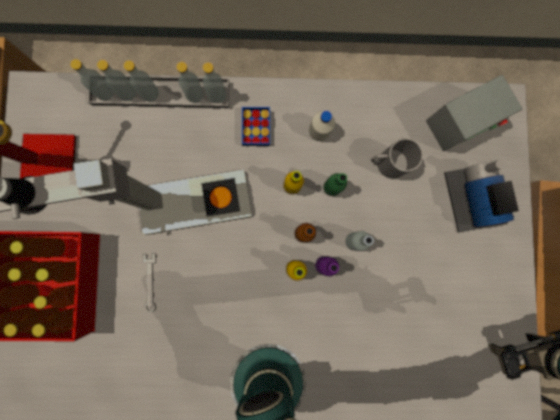

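View pics/s0.png

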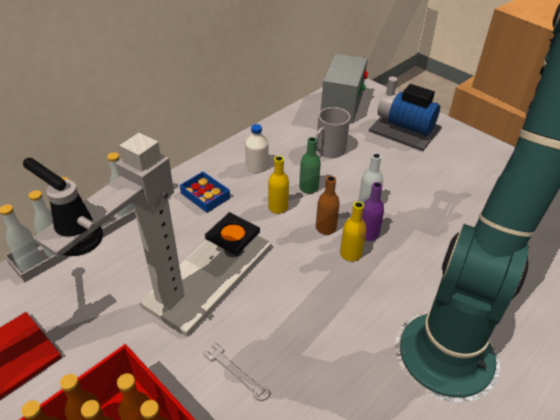

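The top view has seven bottle-like things on the bench. They are amber-brown (306,232), yellow (293,181) and (296,270), purple (327,266), green (335,184) and clear (360,240), plus amber capped ones in the red crate. Only (306,232), at side-view (328,207), fits the brown, open bottle. I'll confirm that in an enlarged crop.

```bash
python3 - <<'E'
from h import *
a=cv2.imread('pics/t0.png')[165:290,270:390];b=cv2.imread('pics/s0.png')[130:270,260:400]
c=cv2.imread('pics/t0.png')[160:240,130:260]
cv2.imwrite('pics/c0.png',np.hstack([cv2.resize(a,(384,400),interpolation=2),cv2.resize(b,(400,400),interpolation=2)]))
cv2.imwrite('pics/c1.png',cv2.resize(c,(780,480),interpolation=2))
E
```

```text
(no output)
```

View pics/c0.png

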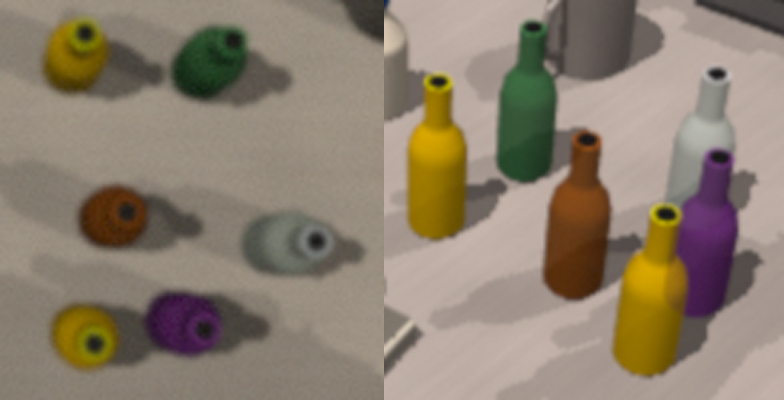

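View pics/c1.png

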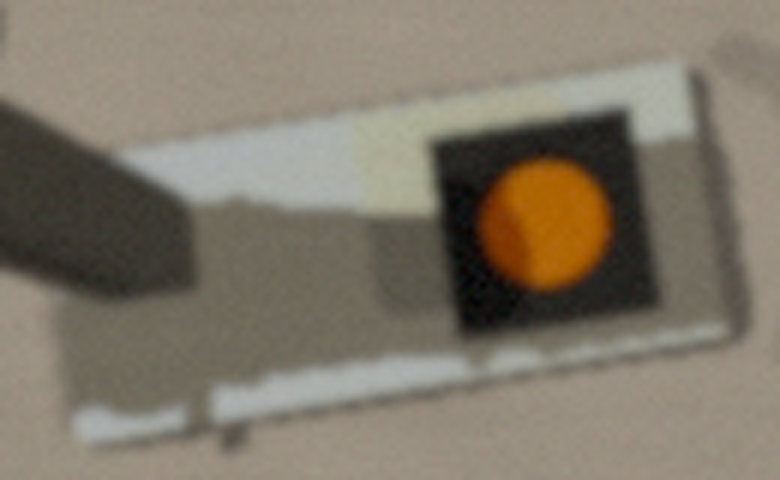

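The crop confirms it. The brown, dark-mouthed bottle has its mouth at top (309.7,231.3) and side (331.4,178.3). The orange pad centre is at top (220.8,197.2). Next I'll triangulate.

```bash
python3 - <<'E'
from h import *
print('mouth top',pt('top','t0',309.7,231.3,.18),'side',pt('side','s0',331.4,178.3,.18))
p=cv2.imread('pics/t0.png')[:,:,::-1].astype(int);q=cv2.imread('pics/s0.png')[:,:,::-1].astype(int)
# orange pad ellipse
for n,f,im,box in(('top','t0',p,(170,230,190,260)),('side','s0',q,(205,265,200,265))):
    m=((im[...,0]>120)&(im[...,0]-im[...,2]>90)).astype(np.uint8); M=np.zeros_like(m);a,b,c,d=box;M[a:b,c:d]=m[a:b,c:d]
    cs=max(cv2.findContours(M,0,1)[0],key=cv2.contourArea);e=cv2.fitEllipse(cs);print(n,e,pt(n,f,*e[0],.087))
# platform corners (top), crop/6 +(130,160)
C=np.array([[432,143],[628,110],[660,305],[465,335]])/6+[130,160]
W=[pt('top','t0',u,v,.097)[:2] for u,v in C];print(W,np.mean(W,0))
v=W[0]-W[1];print('filler y dir deg',np.degrees(np.arctan2(v[1],v[0])))
# amber body blob in both, others' mouth positions
for nm,u,v in(('green',342.7,177.5),('clear',369,240.3),('purple',334,268),('yel',296.5,175.5),('yel2',299.5,272.5)):print(nm,pt('top','t0',u,v,.18)[:2])
d=np.load('pics/s0.npy');
for v in(182,186,190,194):
  P=np.array([pt('side','s0',u,v) for u in range(324,338)]);
  print(v,P[:,2].round(3), np.median(P[2:-3,:2],0))
o=readout.get_obs();R=Rotation.from_quat(o['tcp_rot']).as_matrix();print(R)
E
```

```text
mouth top [ 0.45668457 -0.10587211  0.18      ] side [ 0.45712683 -0.1079477   0.18      ]
top ((220.92416381835938, 196.69944763183594), (18.329919815063477, 19.466829299926758), 178.06809997558594) [0.55959546 0.14733757 0.087     ]
side ((232.60511779785156, 232.085205078125), (14.668575286865234, 23.47013282775879), 88.63777160644531) [0.56078926 0.14481947 0.087     ]
[array([0.59552052, 0.20245766]), array([0.61347601, 0.10721772]), array([0.51751185, 0.0895833 ]), array([0.50153603, 0.18375053])] [0.5570111  0.14575231]
filler y dir deg 100.67659716263888
green [ 0.6062551  -0.19670196]
clear [ 0.43421302 -0.26800321]
purple [ 0.35852385 -0.17200367]
yel [ 0.60965857 -0.06889447]
yel2 [ 0.34564245 -0.07876782]
182 [ 0.005  0.167  0.172  0.174  0.178  0.177  0.177  0.18   0.178  0.176
  0.175  0.178  0.003 -0.002] [ 0.4520209  -0.09575829]
186 [ 0.007  0.158  0.16   0.166  0.163  0.165  0.166  0.164  0.166  0.166
  0.16  -0.002  0.004 -0.   ] [ 0.44973222 -0.09560959]
190 [ 0.139  0.147  0.15   0.152  0.153  0.153  0.151  0.15   0.155  0.151
  0.148  0.     0.001 -0.001] [ 0.44965033 -0.09733776]
194 [0.132 0.137 0.134 0.133 0.137 0.138 0.138 0.138 0.137 0.135 0.137 0.128
 0.125 0.005] [ 0.44834502 -0.09745352]
[[ 9.63557075e-01  2.67502368e-01 -4.95917875e-04]
 [ 2.67502815e-01 -9.63555957e-01  1.47051258e-03]
 [-8.44790243e-05 -1.54958223e-03 -9.99998796e-01]]
```

```bash
python3 -m handwheel '[[0,0,-1.4,0],[1.1,-1.1,-1.6,0],[2.2,-2.2,-1.6,0],[3.3,-3.3,-1.6,0],[4.4,-4.4,-1.6,0],[5.5,-5.6,-1.6,0],[6.6,-6.7,-1.6,0],[7.7,-7.8,-1.6,0]]' 1 
python3 -m handwheel '[[1.1,-1.1,0,0],[2.2,-2.2,0,0],[3.3,-3.4,0,0],[4.4,-4.5,0,0],[5.5,-5.7,0,0],[6.6,-6.8,0,0],[7.7,-8,0,0],[8.5,-8.8,0,0]]'; cat > w.py <<'E'
from h import *
import sys
def tool(x,y,z,o=None):
    o=readout.get_obs();R=Rotation.from_quat(o['tcp_rot']).as_matrix()
    print('t',o['t'],'pos',o['position'].round(4),'w',round(o['width'],4),'F',o['wrist_force'].round(2),'tool d/25:',(R.T@(np.array([x,y,z])-o['position'])/.025).round(3),'z',R[:,2].round(4))
if __name__=='__main__':tool(*map(float,sys.argv[1:4]))
E
python3 w.py .457 -.1065 .143
```

```text
t: 0.77
position: [0.3076, -0.3849, 0.2544]
tcp_rot: [0.991, 0.135, -0.0, -0.0]
wrist_force: [0.3, -0.9, 0.7]
width: 0.092
t: 1.43
position: [0.4539, -0.1144, 0.2546]
tcp_rot: [0.991, 0.137, 0.0, -0.0]
wrist_force: [0.2, -0.6, 0.8]
width: 0.0919
t 1.4333 pos [ 0.4539 -0.1144  0.2546] w 0.0919 F [ 0.16 -0.62  0.82] tool d/25: [ 0.202 -0.269  4.466] z [ 3.e-04  7.e-04 -1.e+00]
```

```bash
python3 -m handwheel '[[0.1,-0.1,0,0],[0.1,-0.1,0,0],[0.1,-0.1,0,0]]'
python3 w.py .457 -.1065 .143
```

```text
t: 1.68
position: [0.4543, -0.1158, 0.2542]
tcp_rot: [0.991, 0.135, -0.001, 0.0]
wrist_force: [1.6, -0.6, -0.7]
width: 0.0919
t 1.6833 pos [ 0.4543 -0.1158  0.2542] w 0.0919 F [ 1.59 -0.65 -0.68] tool d/25: [ 0.208 -0.328  4.448] z [-1.1e-03 -3.0e-04 -1.0e+00]
```

```bash
python3 -m handwheel '[[0.2,-0.32,0.3,0],[0.2,-0.32,1.4,0],[0.2,-0.32,2.4,0],[0.2,-0.32,3.4,0],[0.2,-0.32,4.1,0],[0.2,-0.32,4.4,0],[0.2,-0.32,4.4,0]]'
python3 w.py .457 -.1065 .143; python3 w.py .457 -.1065 .143; python3 -c "
from h import *
snap('top','t1');snap('side','s1')
b=cv2.imread('pics/s1.png')[120:260,260:400];a=cv2.imread('pics/t1.png')[165:290,250:370]
cv2.imwrite('pics/c2.png',np.hstack([cv2.resize(a,(384,400),interpolation=2),cv2.resize(b,(400,400),interpolation=2)]))"
```

```text
t: 2.27
position: [0.4558, -0.1073, 0.143]
tcp_rot: [0.991, 0.134, -0.002, -0.001]
wrist_force: [0.1, 0.6, 0.3]
width: 0.0917
t 2.2667 pos [ 0.4558 -0.1073  0.143 ] w 0.0917 F [0.14 0.63 0.32] tool d/25: [ 0.056 -0.02  -0.   ] z [-3.8e-03  5.0e-04 -1.0e+00]
t 2.2667 pos [ 0.4558 -0.1073  0.143 ] w 0.0917 F [0.14 0.63 0.32] tool d/25: [ 0.056 -0.02  -0.   ] z [-3.8e-03  5.0e-04 -1.0e+00]
```

View pics/c2.png

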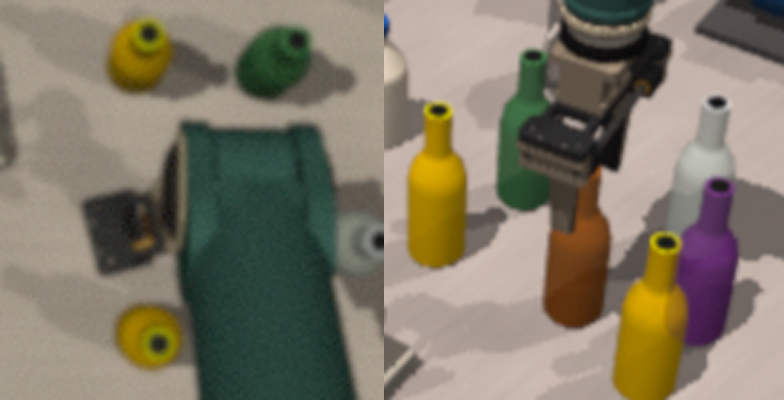

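The left finger stands in front of the amber neck at crop (570,205), and the jaws straddle it. Nothing else is touched. I'll close now.

```bash
python3 -m handwheel '[[0,0,0,0],[0,0,0,0],[0,0,0,0],[0,0,0,0],[0,0,0,0],[0,0,0,0],[0,0,0,0],[0,0,0,0]]' 0 50
python3 w.py .457 -.1065 .143
```

```text
t: 3.03
position: [0.4575, -0.106, 0.1446]
tcp_rot: [0.991, 0.135, -0.0, 0.0]
wrist_force: [-0.7, 0.3, -0.8]
width: 0.0406
t 3.0333 pos [ 0.4575 -0.106   0.1446] w 0.0406 F [-0.65  0.31 -0.77] tool d/25: [-0.026  0.015  0.063] z [-0. -0. -1.]
```

```bash
python3 -m handwheel '[[0,0,0,0],[0,0,0,0],[0,0,0,0],[0,0,0,0],[0,0,0,0],[0,0,0,0]]'
python3 w.py .457 -.1065 .143
```

```text
t: 3.53
position: [0.4574, -0.106, 0.1445]
tcp_rot: [0.991, 0.135, -0.0, -0.0]
wrist_force: [0.3, 0.8, -0.9]
width: 0.0259
t 3.5333 pos [ 0.4574 -0.106   0.1445] w 0.0259 F [ 0.29  0.83 -0.89] tool d/25: [-0.023  0.016  0.06 ] z [-2.e-04  1.e-04 -1.e+00]
```

```bash
python3 -m handwheel '[[0,0,-0.3,0],[0,0,-1,0],[0,0,-2,0],[0,0,-3,0],[0,0,-4,0],[0,0,-4.6,0],[0,0,-4.9,0],[0,0,-5,0]]'
python3 w.py .56 .146 .2695; python3 -m handwheel '[[0.4,-0.5,0,0],[1.2,-1.5,0,0],[2,-2.6,0,0],[2.8,-3.6,0,0],[3.6,-4.7,0,0],[4.4,-5.7,0,0],[5.2,-6.7,0,0],[6,-7.7,0,0]]'
python3 -m handwheel '[[0.3,-0.45,0,0],[0.5,-0.7,0,0],[0.6,-0.9,0,0],[0.6,-0.9,0,0],[0.6,-0.9,0,0],[0.6,-0.9,0,0],[0.6,-0.9,0,0]]'
python3 w.py .56 .146 .2695;python3 -c "
from h import *
snap('top','t2');snap('side','s2')
b=cv2.imread('pics/s2.png')[80:280,140:340]
cv2.imwrite('pics/c3.png',cv2.resize(b,(600,600),interpolation=2))"
```

```text
t: 4.2
position: [0.458, -0.1062, 0.2709]
tcp_rot: [0.991, 0.135, 0.001, 0.001]
wrist_force: [-0.2, 0.0, -2.1]
width: 0.0261
t 4.2 pos [ 0.458  -0.1062  0.2709] w 0.0261 F [-0.22  0.04 -2.11] tool d/25: [ 6.629 -8.629  0.057] z [ 2.1e-03 -9.0e-04 -1.0e+00]
t: 4.87
position: [0.5501, 0.1208, 0.268]
tcp_rot: [0.991, 0.135, -0.001, 0.0]
wrist_force: [-0.1, -0.9, -1.6]
width: 0.0258
t: 5.45
position: [0.559, 0.1438, 0.2696]
tcp_rot: [0.991, 0.134, -0.0, 0.0]
wrist_force: [0.7, 0.5, -2.4]
width: 0.0264
t 5.45 pos [0.559  0.1438 0.2696] w 0.0264 F [ 0.73  0.5  -2.4 ] tool d/25: [ 0.062 -0.073  0.004] z [ 0.e+00 -9.e-04 -1.e+00]
```

View pics/c3.png

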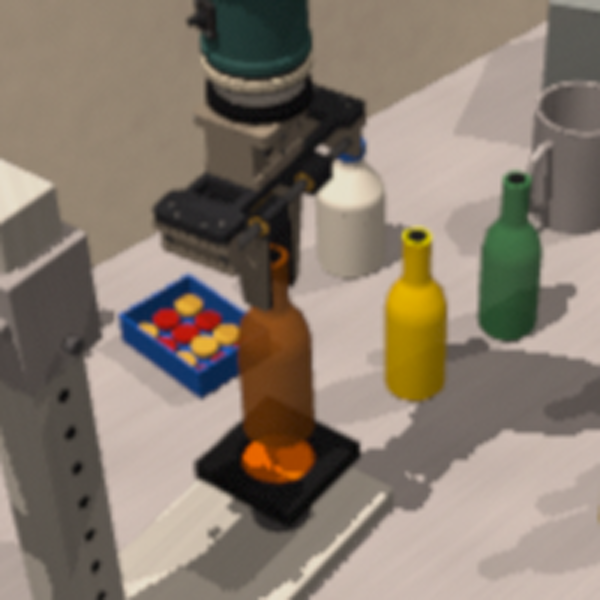

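View pics/t2.png

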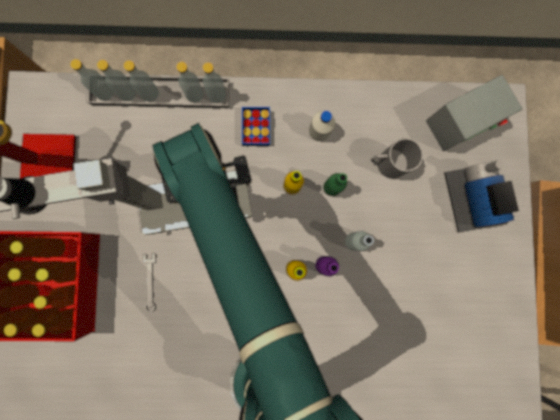

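The bottle hangs upright above the platform: crop foot about (278,440), pad about (280,458). I'll check alignment by overlaying predicted outlines.

```bash
cat > ov.py <<'E'
from h import *
import sys
def proj(n,P):
    c=imaging.camera_params(n);R=Rotation.from_quat(c['rotation']).as_matrix()
    rv=cv2.Rodrigues(R.T)[0];return cv2.projectPoints(np.asarray(P,float),rv,-R.T@np.array(c['position']),np.array(c['camera_matrix']),None)[0][:,0]
def circ(x,y,z,r):
    a=np.linspace(0,2*np.pi,100);return np.c_[x+r*np.cos(a),y+r*np.sin(a),0*a+z]
def ov(f,out,items,box=(130,260,185,285),s=6):
    im=cv2.imread(f'pics/{f}.png');a,b,c,d=box
    g=cv2.resize(im[a:b,c:d],None,fx=s,fy=s,interpolation=2);g=cv2.convertScaleAbs(g,alpha=1.4,beta=15)
    g2=g.copy()
    for P,col in items:
        q=(proj('side',P)-[c,a]+.5)*s; cv2.polylines(g2,[q.astype(int)],False,col,1)
    cv2.imwrite(f'pics/{out}.png',np.hstack([g,g2])[:, :])
E
python3 - <<'E'
from ov import *
ov('s2','c4',[(circ(.559,.1438,.125,.03),(255,255,0)),(circ(.559,.1438,.22,.03),(255,255,0)),(circ(.560,.146,.097,.0345),(0,255,0)),(circ(.56,.146,.087,.0315),(255,0,255))],s=4,box=(130,260,185,285))
E
```

```text
(no output)
```

View pics/c4.png

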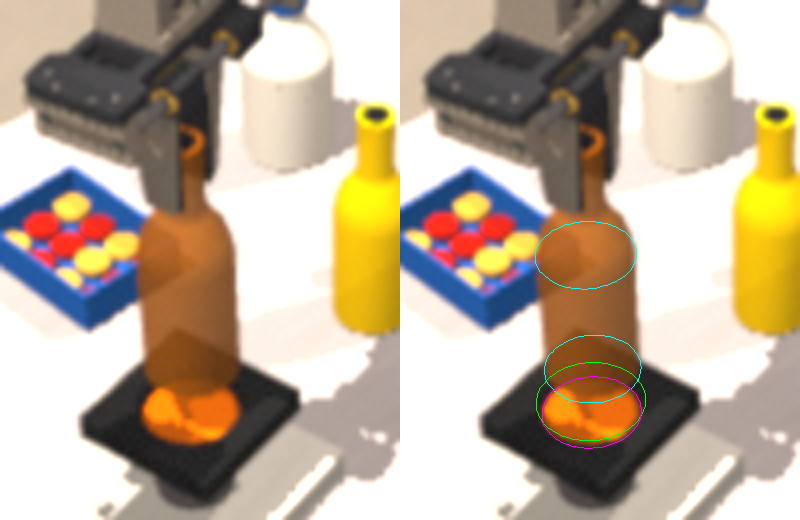

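```bash
python3 - <<'E'
from ov import *
im=cv2.imread('pics/s2.png')[:,:,::-1].astype(int)
for v in(200,204,208,212,216,220,222):print(v,'L',im[v,217:227].tolist(),'R',im[v,238:248].tolist())
for u in (229,231,233,235):print(u,[(v,im[v,u].tolist()) for v in range(222,246,1)])
P=proj('side',circ(.559,.1438,.125,.03));print('base',P.min(0),P.max(0))
P=proj('side',circ(.559,.1438,.16,.03));print('z.16',P.min(0),P.max(0), proj('side',[[.559,.1438,.16]]))
c=imaging.camera_params('side');R=Rotation.from_quat(c['rotation']).as_matrix();print(R)
p=proj('side',[[.56,.146,.1],[.57,.146,.1],[.56,.156,.1]]);print(p[1]-p[0],p[2]-p[0])
im0=cv2.imread('pics/s0.png')[:,:,::-1].astype(int)
print([ (u,im0[232,u].tolist()) for u in range(216,250)]);print([(v,im0[v,233].tolist()) for v in range(220,246)])
P=proj('side',circ(.56,.146,.087,.0315));print('pad pred',P.min(0),P.max(0))
E
```

```text
200 L [[9, 38, 73], [24, 39, 71], [68, 43, 47], [85, 44, 20], [89, 46, 14], [90, 47, 14], [91, 48, 17], [91, 48, 13], [94, 50, 14], [98, 53, 17]] R [[91, 53, 25], [88, 52, 24], [86, 51, 25], [83, 50, 23], [83, 51, 25], [97, 73, 57], [172, 155, 146], [202, 184, 175], [206, 188, 179], [206, 188, 180]]
204 L [[13, 39, 75], [23, 41, 73], [61, 52, 60], [87, 52, 34], [100, 55, 23], [108, 61, 25], [110, 63, 24], [111, 64, 27], [112, 64, 27], [111, 64, 25]] R [[89, 52, 22], [88, 52, 26], [86, 51, 27], [84, 51, 25], [84, 51, 25], [92, 65, 47], [151, 131, 120], [191, 174, 164], [201, 185, 175], [204, 187, 178]]
208 L [[198, 181, 171], [199, 181, 171], [180, 159, 146], [138, 107, 89], [112, 68, 36], [110, 63, 27], [110, 63, 25], [111, 64, 26], [111, 63, 26], [111, 64, 27]] R [[88, 53, 25], [86, 52, 25], [85, 51, 24], [84, 50, 24], [83, 50, 23], [92, 64, 45], [151, 131, 118], [193, 174, 164], [205, 187, 177], [205, 188, 177]]
212 L [[203, 185, 176], [203, 185, 175], [197, 179, 169], [149, 124, 111], [113, 71, 44], [108, 61, 25], [109, 62, 27], [110, 62, 26], [110, 62, 27], [108, 61, 24]] R [[88,
[... 4033 characters left out ...]
33, 25, 21]), (247, [28, 26, 25]), (248, [25, 25, 24]), (249, [27, 26, 25])]
[(220, [30, 28, 28]), (221, [32, 30, 29]), (222, [28, 27, 28]), (223, [36, 23, 20]), (224, [103, 48, 10]), (225, [184, 88, 0]), (226, [220, 108, 0]), (227, [222, 109, 0]), (228, [222, 109, 0]), (229, [222, 109, 0]), (230, [222, 109, 0]), (231, [222, 110, 0]), (232, [222, 110, 0]), (233, [222, 109, 0]), (234, [223, 110, 0]), (235, [222, 109, 0]), (236, [219, 107, 0]), (237, [192, 90, 0]), (238, [158, 67, 0]), (239, [148, 61, 0]), (240, [111, 46, 3]), (241, [48, 23, 11]), (242, [16, 13, 13]), (243, [16, 15, 15]), (244, [14, 12, 13]), (245, [13, 11, 12])]
pad pred [220.00361873 223.70663947] [244.8855535  241.54989227]
```

```bash
python3 - <<'E'
from ov import *
im0=cv2.imread('pics/s0.png')[:,:,::-1].astype(int)
P=proj('side',circ(.457,-.1065,0,.03));print('base pred',P.min(0),P.max(0))
for u in(323,326,329):print(u,[(v,im0[v,u].tolist()) for v in range(226,242)])
P=proj('side',circ(.457,-.1065,.18,.0135));print('top pred',P.min(0),P.max(0))
for n in('s0','s2'):
  im=cv2.imread(f'pics/{n}.png')[:,:,::-1].astype(int)
ov('s0','c5',[(circ(.56,.146,.087,.030),(255,0,255)),(circ(.56,.146,.097,.0345),(0,255,0))]+[([[.56+R[0],.146+R[1],.097] for R in [np.array([c*np.cos(a)-s*np.sin(a),c*np.sin(a)+s*np.cos(a)]) for a in [np.radians(10.7)] for c,s in [(.05,.05),(.05,-.05),(-.05,-.05),(-.05,.05),(.05,.05)]]],(255,255,0))],s=8,box=(205,270,205,255))
P=proj('side',circ(.559,.1438,.305,.0135));print('top pred s2',P.min(0),P.max(0))
E
```

```text
base pred [315.11355065 220.13602693] [336.49961303 235.38390489]
323 [(226, [88, 47, 12]), (227, [88, 48, 14]), (228, [87, 46, 11]), (229, [88, 46, 12]), (230, [88, 47, 13]), (231, [86, 45, 12]), (232, [87, 46, 13]), (233, [91, 53, 28]), (234, [108, 88, 78]), (235, [145, 131, 124]), (236, [165, 151, 144]), (237, [179, 163, 155]), (238, [187, 171, 163]), (239, [189, 172, 164]), (240, [189, 173, 164]), (241, [189, 173, 164])]
326 [(226, [85, 44, 13]), (227, [85, 45, 13]), (228, [85, 45, 14]), (229, [84, 44, 11]), (230, [83, 43, 9]), (231, [83, 44, 13]), (232, [82, 44, 12]), (233, [82, 44, 14]), (234, [87, 62, 47]), (235, [135, 120, 111]), (236, [174, 158, 150]), (237, [186, 170, 162]), (238, [188, 172, 165]), (239, [189, 172, 165]), (240, [189, 173, 165]), (241, [190, 173, 165])]
329 [(226, [80, 42, 12]), (227, [79, 41, 12]), (228, [78, 41, 13]), (229, [77, 39, 11]), (230, [76, 39, 10]), (231, [76, 40, 13]), (232, [76, 40, 14]), (233, [77, 45, 23]), (234, [94, 76, 67]), (235, [152, 137, 129]), (236, [185, 169, 160]), (237, [189, 172, 164]), (238, [189, 173, 164]), (239, [188, 172, 164]), (240, [190, 173, 165]), (241, [189, 174, 165])]
top pred [325.83139003 175.21346868] [336.31286263 181.98477894]
top pred s2 [223.34616497 161.47414931] [235.312708   168.96140817]
```

View pics/c5.png

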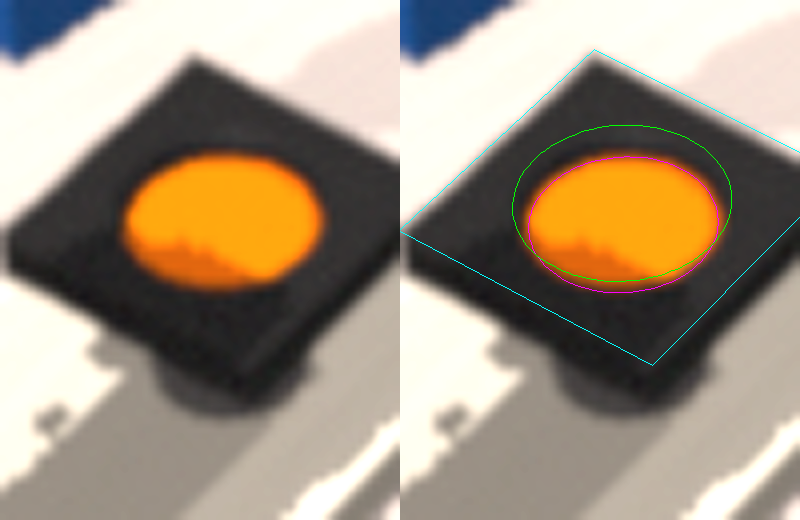

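Pad and outline agree well, so the seat is at about (.5597,.1464). I'll nudge there and average several readings, since the pose readout is noisy.

```bash
python3 -m handwheel '[[0.05,-0.1,0.4,0],[0.05,-0.1,0.6,0]]' - 55
for i in 1 2 3; do python3 -m handwheel '[[0,0,0,0]]' >/dev/null; python3 w.py .5597 .1464 .245;done; python3 -c "
from h import *
for i in range(5):
  snap('side','s3'); o=readout.get_obs(); print(o['position'].round(4),o['wrist_force'].round(1))"
python3 - <<'E'
from ov import *
ov('s3','c6',[(circ(.5597,.1464,.11,.03),(255,255,0)),(circ(.5597,.1464,.087,.0315),(255,0,255))],s=8,box=(205,270,205,255))
E
```

```text
t: 5.72
position: [0.5593, 0.1481, 0.2536]
tcp_rot: [0.991, 0.135, -0.0, -0.0]
wrist_force: [-0.4, -0.2, -2.3]
width: 0.0264
t 5.8 pos [0.5585 0.1477 0.2527] w 0.0261 F [-0.66  0.82 -3.01] tool d/25: [0.033 0.062 0.308] z [-3.e-03 -7.e-04 -1.e+00]
t 5.8833 pos [0.5591 0.1479 0.2537] w 0.0261 F [-0.28 -0.37 -1.67] tool d/25: [0.007 0.063 0.35 ] z [-1.5e-03 -4.0e-04 -1.0e+00]
t 5.9667 pos [0.5595 0.1481 0.2544] w 0.0263 F [ 0.44  0.34 -1.99] tool d/25: [-0.012  0.067  0.377] z [-3.e-04  0.e+00 -1.e+00]
[0.5597 0.1481 0.2546] [ 0.6  0.1 -2.4]
[0.5597 0.1481 0.2547] [-0.3  0.1 -2.3]
[0.5597 0.1481 0.2547] [-1.5  0.2 -1.8]
[0.5597 0.1481 0.2548] [-0.2  0.6 -2.1]
[0.5597 0.1481 0.2548] [ 0.1 -0.6 -3.1]
```

View pics/c6.png

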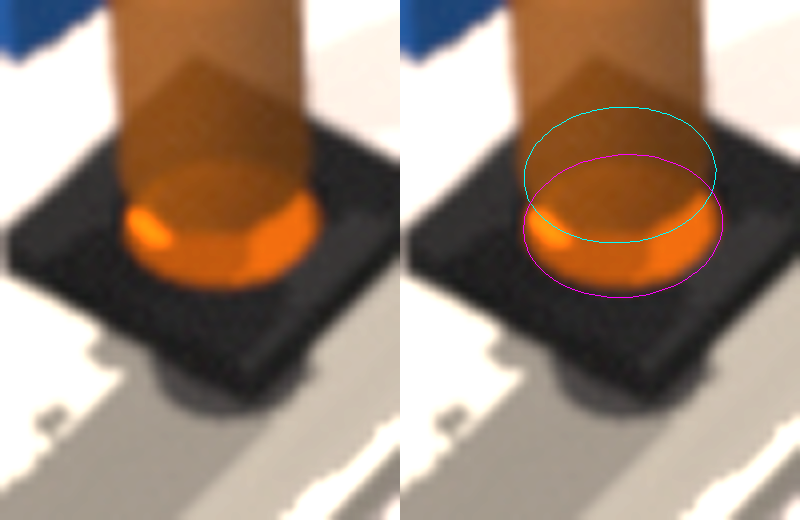

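The foot sits about 0.5 px left of the recess, which agrees with the reading (y .1481 against .1464). I'll correct that and come down to the rim.

```bash
python3 -m handwheel '[[0,0.07,0,0],[0,0.07,0.2,0],[0,0.07,0.3,0],[0,0.07,0.3,0],[0,0.07,0.3,0],[0,0.07,0.3,0]]'
python3 -c "
from h import *
for i in range(3):
  snap('side','s4'); o=readout.get_obs(); print(o['position'].round(4),o['wrist_force'].round(1))"
python3 - <<'E'
from ov import *
ov('s4','c7',[(circ(.5597,.1464,.1025,.03),(255,255,0)),(circ(.5597,.1464,.087,.0315),(255,0,255))],s=8,box=(205,270,205,255))
E
```

```text
t: 6.72
position: [0.56, 0.1464, 0.247]
tcp_rot: [0.991, 0.135, -0.0, -0.0]
wrist_force: [0.0, -0.4, -2.4]
width: 0.0262
[0.5601 0.1465 0.2471] [ 0.6  0.  -2.5]
[0.5601 0.1464 0.2472] [ 0.3  0.  -3. ]
[0.5601 0.1464 0.2472] [-0.4 -1.1 -1.1]
```

View pics/c7.png

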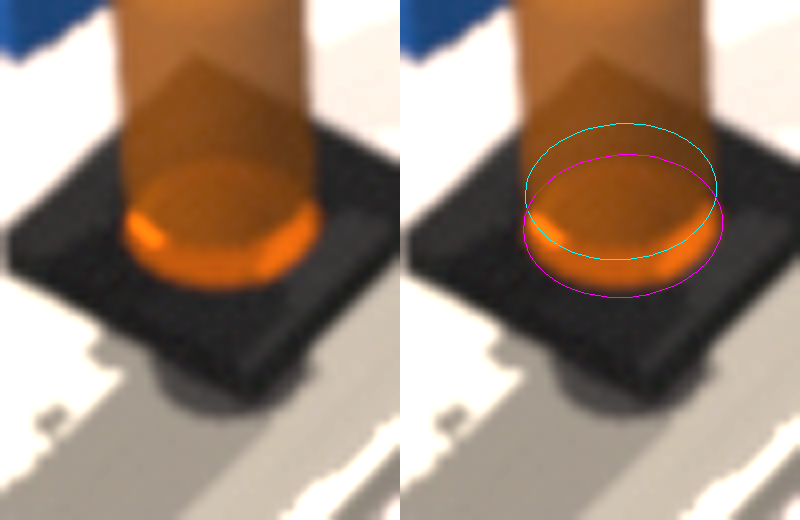

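The foot is laterally centred. I'll lower it gently while watching the lateral and vertical force.

```bash
python3 -m handwheel '[[0,0,0.1,0],[0,0,0.2,0],[0,0,0.2,0]]'; python3 w.py .5597 .1464 .2315
python3 -m handwheel '[[0,0,0.1,0],[0,0,0.2,0],[0,0,0.2,0]]'; python3 w.py .5597 .1464 .2315
```

```text
t: 7.12
position: [0.5597, 0.1462, 0.2414]
tcp_rot: [0.991, 0.135, -0.001, 0.0]
wrist_force: [-0.0, 0.6, -2.1]
width: 0.0259
t 7.1167 pos [0.5597 0.1462 0.2414] w 0.0259 F [-0.    0.56 -2.11] tool d/25: [ 0.004 -0.009  0.396] z [-1.e-03 -3.e-04 -1.e+00]
t: 7.37
position: [0.5597, 0.1466, 0.2365]
tcp_rot: [0.991, 0.135, -0.0, -0.0]
wrist_force: [0.1, 1.0, -2.1]
width: 0.0265
t 7.3667 pos [0.5597 0.1466 0.2365] w 0.0265 F [ 0.1   1.02 -2.15] tool d/25: [-0.     0.009  0.2  ] z [-9.e-04  4.e-04 -1.e+00]
```

No contact force with the foot at 0.092, so it is inside the recess. I'll go on to the floor.

```bash
python3 -m handwheel '[[0,0,0.1,0],[0,0,0.2,0],[0,0,0.24,0],[0,0,0.24,0]]'; python3 w.py .5597 .1464 .2065
python3 -c "
from ov import *
snap('side','s5')
ov('s5','c8',[],s=8,box=(205,270,205,255))"
```

```text
t: 7.7
position: [0.56, 0.1468, 0.2314]
tcp_rot: [0.991, 0.135, 0.0, -0.0]
wrist_force: [-0.7, 0.9, 2.4]
width: 0.0266
t 7.7 pos [0.56   0.1468 0.2314] w 0.0266 F [-0.72  0.86  2.4 ] tool d/25: [-0.018  0.013  0.998] z [ 3.e-04  4.e-04 -1.e+00]
```

View pics/c8.png

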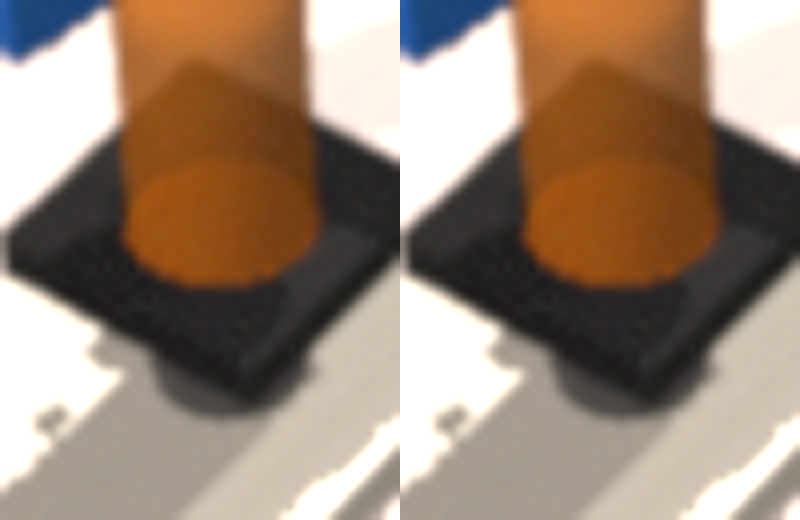

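The foot fills the recess with no pad showing. The height of 0.2314 matches fully home (0.2315), and the foot force is about 4.5 N. I'll push the platform down.

```bash
python3 -m handwheel '[[0,0,0.1,0],[0,0,0.25,0],[0,0,0.4,0],[0,0,0.55,0],[0,0,0.7,0],[0,0,0.8,0],[0,0,0.8,0]]' - 60; python3 w.py .5597 .1464 .2065
python3 -m handwheel '[[0,0,0.1,0],[0,0,0.15,0],[0,0,0.15,0]]'; python3 w.py .5597 .1464 .2065
```

```text
t: 8.33
position: [0.5602, 0.1469, 0.2115]
tcp_rot: [0.991, 0.135, 0.0, -0.0]
wrist_force: [-1.8, 1.1, 9.1]
width: 0.0263
t 8.3333 pos [0.5602 0.1469 0.2115] w 0.0263 F [-1.82  1.07  9.08] tool d/25: [-0.025  0.012  0.199] z [ 8.e-04  4.e-04 -1.e+00]
t: 8.58
position: [0.5604, 0.1469, 0.2082]
tcp_rot: [0.991, 0.135, 0.001, -0.0]
wrist_force: [-3.8, 1.5, 9.1]
width: 0.0262
t 8.5833 pos [0.5604 0.1469 0.2082] w 0.0262 F [-3.82  1.48  9.1 ] tool d/25: [-0.03   0.012  0.068] z [ 1.2e-03  4.0e-04 -1.0e+00]
```

```bash
python3 -m handwheel '[[-0.03,0,0.04,0],[-0.03,0,0.08,0],[-0.03,0,0.08,0]]'; python3 w.py .5597 .1464 .2065
python3 -m handwheel '[[0,0,0.03,0],[0,0,0.03,0],[0,0,0.03,0]]'; python3 w.py .5597 .1464 .2065
```

```text
t: 8.83
position: [0.5601, 0.1469, 0.2066]
tcp_rot: [0.991, 0.135, 0.001, -0.0]
wrist_force: [-2.9, 0.7, 10.9]
width: 0.0263
t 8.8333 pos [0.5601 0.1469 0.2066] w 0.0263 F [-2.89  0.68 10.91] tool d/25: [-0.019  0.014  0.005] z [ 2.4e-03  7.0e-04 -1.0e+00]
t: 9.08
position: [0.5602, 0.147, 0.2064]
tcp_rot: [0.991, 0.135, 0.001, -0.0]
wrist_force: [-3.7, 1.2, 13.5]
width: 0.026
t 9.0833 pos [0.5602 0.147  0.2064] w 0.026 F [-3.69  1.24 13.49] tool d/25: [-0.025  0.017 -0.002] z [ 2.9e-03  8.0e-04 -1.0e+00]
```

```bash
python3 -m handwheel '[[-0.03,0,0.05,0],[-0.03,0,0.05,0],[-0.03,0,0.05,0],[-0.03,0,0.05,0]]'; python3 -c "
from ov import *
for i in range(8):
  snap('side','s6'); o=readout.get_obs(); print(o['t'],o['position'].round(4),o['wrist_force'].round(1),o['width'])
snap('top','t6')
ov('s6','c9',[],s=8,box=(205,270,205,255))"
```

```text
t: 9.42
position: [0.5601, 0.1471, 0.2064]
tcp_rot: [0.991, 0.135, 0.002, -0.0]
wrist_force: [-4.8, 0.8, 17.9]
width: 0.0259
9.4667 [0.5601 0.1471 0.2064] [-4.7  1.4 17.5] 0.026046684907959274
9.5167 [0.5601 0.1471 0.2064] [-4.1  0.7 18.2] 0.02593016185243815
9.5667 [0.5601 0.147  0.2064] [-4.1  1.8 17.6] 0.025738401475756706
9.6167 [0.5601 0.1471 0.2064] [-4.2  2.  18. ] 0.02593910555085976
9.6667 [0.5601 0.1471 0.2064] [-3.7  0.4 17.8] 0.025694774354889535
9.7167 [0.5601 0.1471 0.2064] [-5.  1. 19.] 0.026006047364810603
9.7667 [0.5601 0.1471 0.2064] [-3.5  2.2 18.4] 0.02601388243853634
9.8167 [0.5601 0.1471 0.2064] [-4.   1.  18.3] 0.025809104594160647
```

View pics/c9.png

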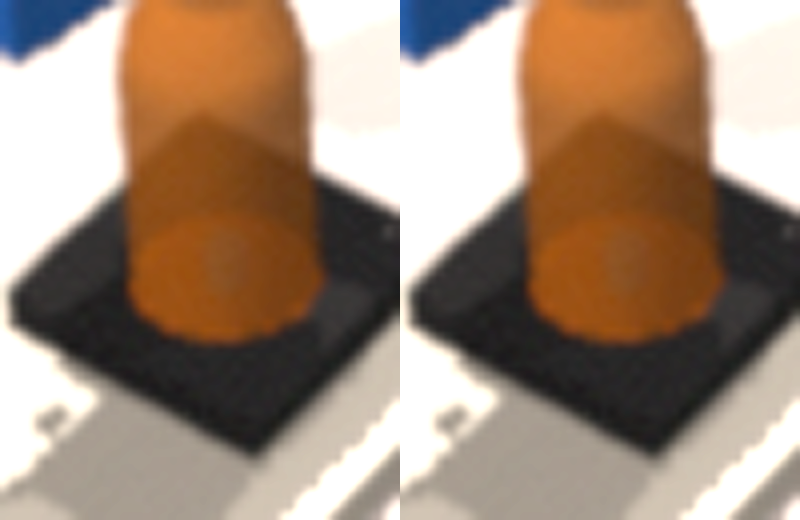

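View pics/s6.png

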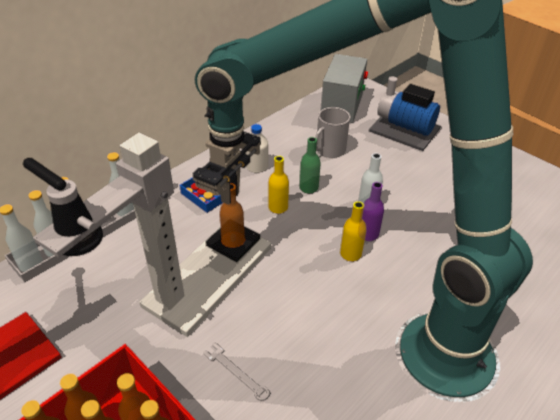

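The platform has dropped about 7 px (25 mm), with the bottle upright and home. The force is steady, about 20 N at the foot, and everything else stands where it was. I'm handing in.

```bash
python3 -c "
from h import *
print(r.finish_job()); o=readout.get_obs(); print(o['t'],o['position'],o['wrist_force'])"
```

```text
the job is handed in; nothing more can be done
None
the job is handed in; nothing more can be done
```

I took the open amber bottle by the neck and stood it in the recess of the filler's platform. I then pushed it down onto the hard stop and handed the job in at about 9.8 s, still holding and pushing.

**Last checks:**
- **Fit:** The bottle was upright with its foot filling the recess, and the tool height when it seated matched fully home to within about 0.1 mm.
- **Stop:** The tool had come down 25.0 mm from the seated height. It stayed there as the push was raised, so the platform was on its stop.
- **Push:** The wrist force was a steady 18 N up. With the bottle's weight of about 2.2 N, that is about 20 N at the foot, with the grip set to 60 N.
- **Everything else:** The other bottles and objects I could see stood where they were.

**Small disagreements:**
- About 4 N of sideways force along −x remained at the wrist, because the foot leans lightly on the recess wall. Small corrections did not remove it.
- During the approach, the side camera showed the foot about 1 pixel higher than I predicted. The bottle still went into the recess without resistance.

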